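# Tip the wheel nuts out of the red stock pot

## Robot

A 6-joint arm with a two-finger parallel gripper is mounted at the origin on the work surface. World frame = base frame: x ahead of the robot, y to its left, z up, the work surface at z = 0. Lengths are in m, angles in rad, forces in N, time in s.
With the tool pointing down it reaches from about 0.275 to 0.725 m from the base axis. Payload 5.6 kg.
Tool frame: the origin (TCP) lies midway between the tips of the shut fingers; the grasp point (between the pads) lies 19 mm behind it; z points along the fingers, y is the line along which they close (so a half turn about z gives the same grasp; the last joint's range is limited). The gripper opens to 85 mm and grips with 20 to 120 N. Pads are 22 mm wide; open, the fingers measure 114 mm over their backs; the gripper's body (76 mm by 85 mm) begins 54 mm behind the grasp point. The pads swing forward as they close: fully open they stand 13 mm farther back than shut.
Start: joints at [-0.844, 0.255, 0.108, 0, -1.424, -0.285], TCP at [0.235, -0.497, 0.231] pointing down, gripper open.
Joint ranges: [-2.95, 2.95], [-1.21, 1.97], [-1.09, 1.5], [-2.87, 1.71], [-2.94, -0.07], [-3.05, 3.05]. Speed limits (rad/s): [2.57, 2.57, 3.14, 3.14, 3.14, 3.14].

## Interface

Orientations are given as a unit quaternion [x, y, z, w].
In Python, from bench import read_state, camera, ctrl gives the robot as it stands. The module is installed in compiled form; this text tells all that it offers.
- The arm moves only by the shell command python3 -m handwheel 'ROWS'. ROWS is JSON, a list of rows, each a list of 3 entries, a list of its own where there are three numbers: the opening, from 0 (shut) to 1 (fully open), then the shift along the tool's x, y, z in m, then the turn, a rotation vector about the tool's x, y, z in degrees. A call has 1 to 12 rows; each row shifts and turns the commanded pose from where the row before left it, along the tool's axes as they then stand; what a row does not reach is not made up. A row lasts 1/12 s, in which the tool goes at most 41.7 mm and 7.16 degrees, less where a joint would pass 70% of its speed; a pose out of reach is approached as far as the arm can. A call is refused whole if a number of a shift passes 0.0417 or a number of a turn 7.16, either way. A call with a gripper value outside its range is refused whole. The fingers move at their own pace and stop on an object; the grip force is fixed at half the most. Time passes only in rows, so rows that do not move let the fingers close. It gives the time, the measured TCP pose, the force, the opening and the grip force at its end, in the units of the state.
- read_state(): the state, without advancing time (a new reading comes with each control period).
- camera(name): name is "scene" or "top" or "wrist"; returns a dict with "img" (480x640x3 uint8, blue, green, red), "fovy" (degrees; the focal length in pixels is half the picture's height over the tangent of half this angle, whatever the lens; pixels are square), "cx", "cy" (the principal point, pixels), "position" and "rotation" of the camera in the world; the wrist camera has in their place "hand_eye" (4x4, takes a point from camera to tool coordinates, whose origin is the TCP and whose axes are the flange's). Camera axes: x right, y down, z forward; pixel columns grow to the right and rows downward; lengths in m; the calibration is good to about 2 mm. The wrist camera is an equidistant fisheye: a pixel r from the principal point sees the ray r / f radians off the axis. A picture is of the moment at which its call begins: read the wrist's pose just before it. There is no depth.
- ctrl.finish_job(): hands the job in; it is judged then, once.
The state is a dict: "time_s": time; "qpos": joint angles; "dq": joint speeds; "joint_torque": joint torques, N m; "ee_pos": TCP position; "tool_rot": TCP orientation; "force": force on the tool from outside, world axes, zero at the start; "moment": the same for the moment, N m; "finger_gap": opening from 0.0 (shut) to 1.0 (fully open); "gripper_force": force on a finger pad.
Only numpy, scipy, OpenCV 4.12 (cv2) and the standard library are available. Lean on these libraries where they do the work, as an engineer would, in place of code of your own. Each camera call takes 0.05 s, during which the arm holds its last target. There are 200 camera calls.

## Task

Use its bar handle to tip the red pot over on its stand until all three wheel nuts have dropped into the cardboard carton in front of it, then stand the pot fully upright again and let go. Leave the blue pot standing as it is.

Things in the scene. Friction and masses are not known exactly. Their poses are not given: they have to be found in the camera images.
- red_pot (a joint): tip angle of the red pot (open round cup, 84 mm across the rim, 80 mm tall, walls 4 mm, 0.35 kg, rim 115 mm above the table, on a fixed stand), rad: 0 = upright (start), grows as it tips forward, away from its handle and over the carton, to a stop at 2.4. Stiff: it stays where left; 3 to 5 N at the handle turns it. The nuts surely slide out at 2.3
- red_pot_hinge (a point): middle of the red pot's level hinge axis, at the pot's front side, 90 mm above the table, between two steel uprights 104 mm high; axes as for the handle. In these axes the handle's middle is at (-130, 0, 20) mm
- red_pot_handle (a point): middle of the red pot's handle, a level steel bar 12 mm thick, 84 mm long, 46 mm behind its rim (robot's side), 110 mm high when upright. Axes turn with the pot: y along bar and hinge axis; upright, z is up, x points from handle to pot and carton. The bar can turn between the fingertips: a gripper that points down throughout stays clear of the pot all round the arc
- carton: open cardboard carton in front of the red pot, 160 x 140 mm, 50 mm high, walls 4 mm, fixed to the table; origin at the centre of its underside, x along its 160 mm side, away from the pot
- nut1: a loose steel wheel nut, hexagonal, 22 mm across corners, 20 mm tall, 40 g; origin at the centre of its underside; starts standing in the red pot
- nut2: a loose steel wheel nut, hexagonal, 22 mm across corners, 20 mm tall, 40 g; origin at the centre of its underside; starts standing in the red pot
- nut3: a loose steel wheel nut, hexagonal, 22 mm across corners, 20 mm tall, 40 g; origin at the centre of its underside; starts standing in the red pot
- blue_pot (a joint): hinge of the blue pot, a bystander of the same build with brass bushes in it and a carton of its own; 0 = upright (starts at 0), in rad. To be left alone
There are look-alikes about, which are no part of the job. What is shaped like the part that bears red_pot but orange is not meant.

How it is judged:
On the way, in this order (a step that is already met when the one before it is completed fails the run):
1. the red pot is tipped forward by more than 50 degrees (value of joint red_pot above 0.9 rad).
2. all three nuts lie in the carton while the red pot is still tipped by more than 70 degrees (x of nut1 in the frame of carton between -0.078 and 0.078 m and y of nut1 in the frame of carton between -0.068 and 0.068 m and z of each of nut1, nut2, nut3 in the frame of carton below 0.05 m and x of nut2 in the frame of carton between -0.078 and 0.078 m and y of nut2 in the frame of carton between -0.068 and 0.068 m and x of nut3 in the frame of carton between -0.078 and 0.078 m and y of nut3 in the frame of carton between -0.068 and 0.068 m and value of joint red_pot above 1.22 rad), for 0.1 s.
At the end, for the whole second after the job is handed in: the red pot stands upright (within 10 degrees) and all three nuts lie at rest inside the carton, below its rim (value of joint red_pot below 0.18 rad and x of nut1 in the frame of carton between -0.078 and 0.078 m and y of nut1 in the frame of carton between -0.068 and 0.068 m and z of each of nut1, nut2, nut3 in the frame of carton below 0.05 m and x of nut2 in the frame of carton between -0.078 and 0.078 m and y of nut2 in the frame of carton between -0.068 and 0.068 m and x of nut3 in the frame of carton between -0.078 and 0.078 m and y of nut3 in the frame of carton between -0.068 and 0.068 m and linear speed of each of nut1, nut2, nut3 below 0.05 m/s); the robot touches nothing.
It fails at once if the blue pot is tipped by more than 10 degrees (value of joint blue_pot above 0.18 rad).
It also fails if it takes over 50 s, if anything falls off the work surface, if the arm or the gripper's body presses on something with over 40 N, if the wrist force passes 120 N, or if a joint passes its speed limit or range.

## Working session

There is one attempt and no reset: what is moved stays moved. The work goes in short steps, Python scripts to look and compute and a shell command to move; the robot and the scene stay as the last step left them, time stands still between calls to the robot, and variables do not carry over. Pictures are saved under pics/ and viewed, at most 10 in all, crops included, and the job is handed in when it is done.

```bash
mkdir -p pics
cat > h.py <<'E'
import numpy as np, cv2
from bench import read_state, camera, ctrl
from scipy.spatial.transform import Rotation as R
def ray(c,u,v):
    f=240/np.tan(np.radians(c["fovy"])/2)
    return np.array(c["rotation"]).reshape(3,3)@np.array([(u-c["cx"])/f,(v-c["cy"])/f,1.])
def atz(c,u,v,z):
    d=ray(c,u,v);p=np.array(c["position"]);return p+d*(z-p[2])/d[2]
def proj(c,P):
    f=240/np.tan(np.radians(c["fovy"])/2)
    q=np.array(c["rotation"]).reshape(3,3).T@(np.array(P)-np.array(c["position"]))
    return c["cx"]+f*q[0]/q[2],c["cy"]+f*q[1]/q[2]
E
python3 - <<'E'
from h import *
import pickle
s=read_state();print(s)
for n in("top","scene"):
    c=camera(n);cv2.imwrite(f"pics/{n}.png",c["img"]);pickle.dump(c,open(n+".pkl","wb"));print(n,c["fovy"],c["cx"],c["cy"],c["position"],c["rotation"])
E
```

```text
{'time_s': 0.0, 'qpos': array([-8.44383076e-01,  2.55742272e-01,  1.06990446e-01, -4.97730062e-04,
       -1.42388121e+00, -2.84638076e-01]), 'dq': array([ 3.73615765e-05, -1.03859973e-03, -1.92356236e-04, -4.29497357e-05,
       -1.13721996e-03,  9.88651884e-04]), 'joint_torque': array([-1.47309097e-04, -3.86624658e+01,  2.37937939e+01,  5.36481544e+00,
       -5.86045164e-03,  4.08707777e-06]), 'ee_pos': array([ 0.23501533, -0.4967085 ,  0.23038919]), 'tool_rot': array([-2.19059866e-01,  9.75710957e-01,  9.22687975e-04, -2.29366319e-04]), 'force': array([-0.01724683, -0.07294221, -0.35323009]), 'moment': array([-0.01510145, -0.03323177, -0.05129476]), 'gripper_force': 0.0, 'finger_gap': 0.9997783871367272}
top 56.314448448051365 318.7129408437671 248.83206632561627 [ 0.47780584 -0.0228355   0.83402738] [-0.67046758  0.7329565  -0.08358074  0.07913441]
scene 57.93124518714672 323.9424224893745 241.3509533539619 [1.00823896 0.5124832  0.52292792] [ 0.26372253  0.84023641 -0.45480205 -0.13269629]
```

```bash
sed -i 's/np.array(c\["rotation"\]).reshape(3,3)/R.from_quat(c["rotation"]).as_matrix()/' h.py; cat h.py | grep -c from_quat
```

```text
2
```

View pics/top.png

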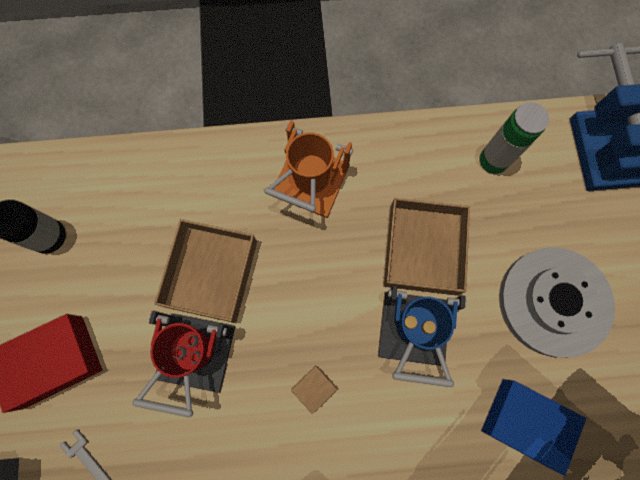

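View pics/scene.png

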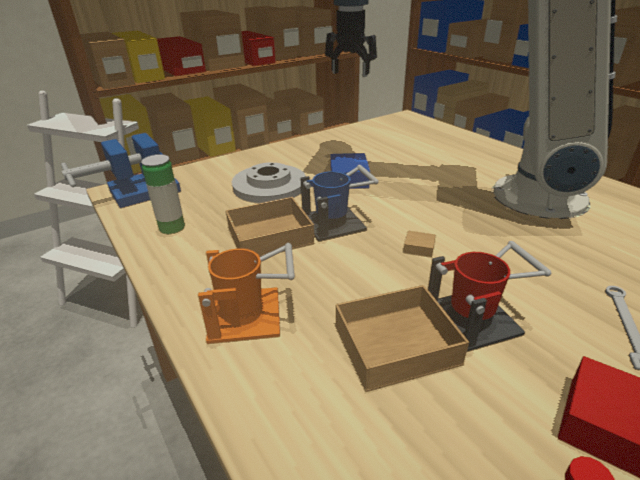

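Top view: the candidates are the red pot (180,350, dark stand, three nuts, carton at 208,270), the orange pot (311,157, empty, orange stand) and the blue pot (427,322, brass bushes). The red one fits the description. I'll confirm it in an enlarged crop.

Run:
```python
import cv2
a=cv2.imread("pics/top.png")[210:430,110:270];cv2.imwrite("pics/c1.png",cv2.resize(a,None,fx=2.7,fy=2.7,interpolation=cv2.INTER_CUBIC))
b=cv2.imread("pics/scene.png")[220:400,330:570];cv2.imwrite("pics/c2.png",cv2.resize(b,None,fx=3,fy=3,interpolation=cv2.INTER_CUBIC))
```

```text
(no output)
```

View pics/c1.png

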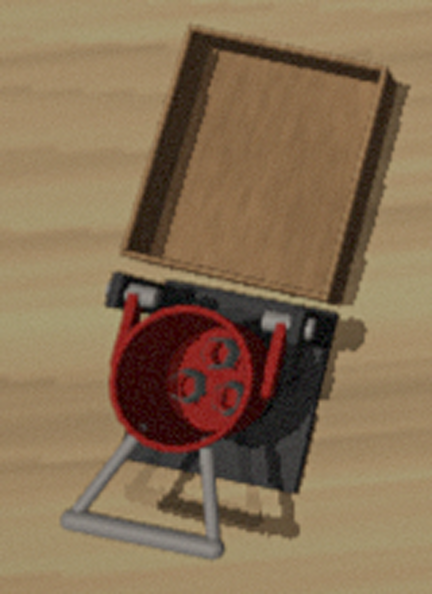

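View pics/c2.png

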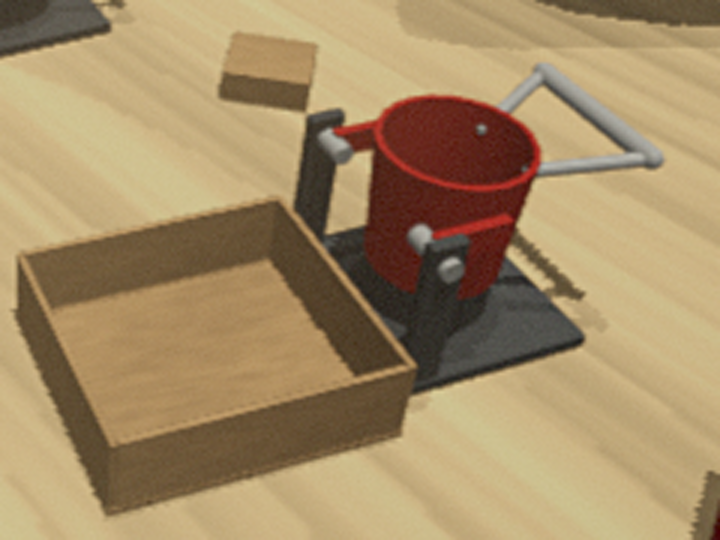

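c1 confirms the red pot with three nuts, on the dark stand. Its bar handle ends are at top-image (135,403) and (190,414), and scene-image (511,244) and (548,273).

Run:
```python
from h import *
import pickle
t=pickle.load(open("top.pkl","rb"));s=pickle.load(open("scene.pkl","rb"))
T=lambda x,y,z:atz(t,110+x/2.7,210+y/2.7,z)
S=lambda x,y,z:atz(s,330+x/3,220+y/3,z)
r=T(183,378,.115);hm=[T(68,520,.11),T(215,550,.11)];hs=[S(543,71,.11),S(655,158,.11)]
print("rim",r,"S",S(460,143,.115));print("handle",hm,hs,np.linalg.norm(hm[0]-hm[1]),np.linalg.norm(hs[0]-hs[1]))
h=(hm[0]+hm[1])/2;h2=(hs[0]+hs[1])/2
print("mid",h,h2,np.linalg.norm((h-r)[:2]),"dir",np.degrees(np.arctan2(*(r-h)[1::-1])))
b=hm[1]-hm[0];print("bar yaw",np.degrees(np.arctan2(b[1],b[0])),[np.degrees(np.arctan2(x[1],x[0])) for x in [hs[1]-hs[0]]])
c=[T(*p,.05) for p in((192,28),(388,70),(352,303),(125,254))];cm=sum(c)/4;print("carton",c,cm)
print("axis dir",np.degrees(np.arctan2(*(cm-h)[1::-1])))
print("hinge",(T(142,295,.09)+T(277,322,.09))/2,np.linalg.norm(T(142,295,.09)-T(277,322,.09)))
q=R.from_quat(read_state()["tool_rot"]).as_matrix();print(q)
```

```text
rim [0.50386556 0.19928525 0.115     ] S [0.50711064 0.20391516 0.115     ]
handle [array([0.43077869, 0.267454  , 0.11      ]), array([0.40722766, 0.1843558 , 0.11      ])] [array([0.40857036, 0.18334005, 0.11      ]), array([0.43095872, 0.26598058, 0.11      ])] 0.08637107576438252 0.0856194840541946
mid [0.41900317 0.2259049  0.11      ] [0.41976454 0.22466031 0.11      ] 0.08893947728850159 dir -17.415603057962663
bar yaw -105.82336773786193 [np.float64(74.84170034710796)]
carton [array([0.73710011, 0.20942826, 0.05      ]), array([0.69589661, 0.07898551, 0.05      ]), array([0.54364165, 0.1105393 , 0.05      ]), array([0.58805446, 0.25550183, 0.05      ])] [0.64117321 0.16361372 0.05      ]
axis dir -15.66222815052034
hinge [0.5446977  0.19036149 0.09      ] 0.08482651112741564
[[-9.04008579e-01 -4.27513536e-01 -8.16056000e-04]
 [-4.27514302e-01  9.04007359e-01  1.48866963e-03]
 [ 1.01294214e-04  1.69464572e-03 -9.99998559e-01]]
```

```bash
python3 -m handwheel '[[0.45,[0,0,0],[0,0,-7.03]],[0.45,[0,0,0],[0,0,-7.03]],[0.45,[0,0,0],[0,0,-7.03]],[0.45,[0,0,0],[0,0,-7.03]],[0.45,[0,0,0],[0,0,-7.03]],[0.45,[0,0,0],[0,0,-7.03]],[0.45,[0,0,0],[0,0,-7.03]],[0.45,[-0.039,0,0],[0,0,0]],[0.45,[-0.039,0,0],[0,0,0]],[0.45,[-0.039,0,0],[0,0,0]],[0.45,[-0.039,0,0],[0,0,0]],[0.45,[-0.039,0,0],[0,0,0]]]'
python3 -m handwheel '[[0.45,[-0.039,0,0],[0,0,0]],[0.45,[-0.039,0,0],[0,0,0]],[0.45,[-0.039,0,0],[0,0,0]],[0.45,[-0.039,0,0],[0,0,0]],[0.45,[-0.039,0,0],[0,0,0]],[0.45,[-0.039,0,0],[0,0,0]],[0.45,[-0.039,0,0],[0,0,0]],[0.45,[-0.039,0,0],[0,0,0]],[0.45,[-0.039,0,0],[0,0,0]],[0.45,[-0.039,0,0],[0,0,0]],[0.45,[-0.039,0,0],[0,0,0]],[0.45,[0,0,0],[0,0,0]]]'
cat >> h.py <<'E'
def to(P,yaw=-15.5):
    "shift in tool axes from the present TCP to P, and the yaw error of the closing line"
    s=read_state();M=R.from_quat(s["tool_rot"]).as_matrix()
    y=np.degrees(np.arctan2(M[1,1],M[0,1]))
    print("shift",np.round(M.T@(np.array(P)-s["ee_pos"]),4),"yaw",round((y-yaw+90)%180-90,2),"tcp",s["ee_pos"].round(4),"F",s["force"].round(1),"gap",s["finger_gap"],"q",s["qpos"].round(2),"t",s["time_s"])
E
python3 -c "
from h import *
to([.4194,.2253,.17])"
```

```text
time_s: 1.1
ee_pos: [0.2869, -0.3075, 0.2308]
tool_rot: [-0.605, 0.796, 0.0, -0.0]
force: [1.8, 0.2, 0.0]
finger_gap: 0.448
gripper_force: 0.0
time_s: 2.1
ee_pos: [0.4026, 0.109, 0.2303]
tool_rot: [-0.607, 0.795, 0.0, -0.0]
force: [-0.6, 0.6, -0.1]
finger_gap: 0.451
gripper_force: 0.0
shift [-0.1166  0.0142  0.0603] yaw 0.27 tcp [0.4026 0.109  0.2303] F [-0.6  0.6 -0.1] gap 0.45120558370953584 q [ 0.64 -0.01 -0.2  -0.   -1.38 -0.91] t 2.1
```

```bash
python3 -m handwheel '[[0.45,[-0.039,0.0047,0.01],[0,0,0]],[0.45,[-0.039,0.0047,0.01],[0,0,0]],[0.45,[-0.0386,0.0047,0.01],[0,0,0]],[0.45,[0,0,0.015],[0,0,0]],[0.45,[0,0,0.015],[0,0,0]],[0.45,[0,0,0],[0,0,0]]]'
python3 - <<'E'
from h import *
to([.4194,.2253,.091])
c=camera("wrist");cv2.imwrite("pics/w.png",c["img"])
s=camera("scene")["img"][150:400,330:630];cv2.imwrite("pics/s2.png",cv2.resize(s,None,fx=2.4,fy=2.4,interpolation=cv2.INTER_CUBIC))
E
```

```text
time_s: 2.6
ee_pos: [0.4172, 0.2197, 0.1678]
tool_rot: [-0.606, 0.796, 0.0, -0.004]
force: [-0.4, -0.0, -0.2]
finger_gap: 0.45
gripper_force: 0.0
shift [-0.0064 -0.001   0.0767] yaw 0.06 tcp [0.4172 0.2197 0.1678] F [-0.4 -0.  -0.2] gap 0.4503024504692641 q [ 0.82  0.14 -0.2  -0.   -1.24 -1.09] t 2.6
```

View pics/w.png

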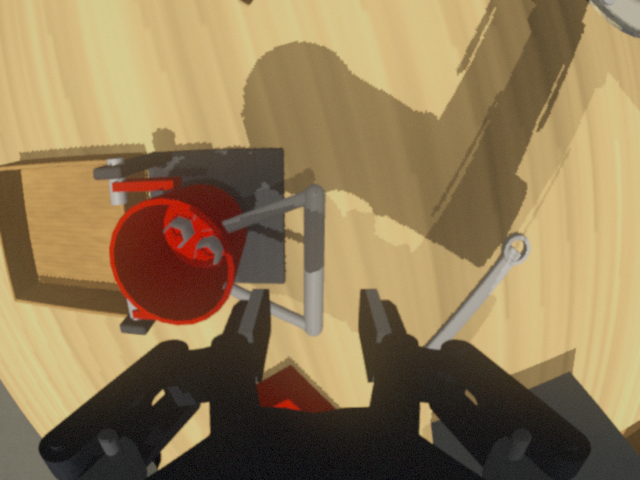

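View pics/s2.png

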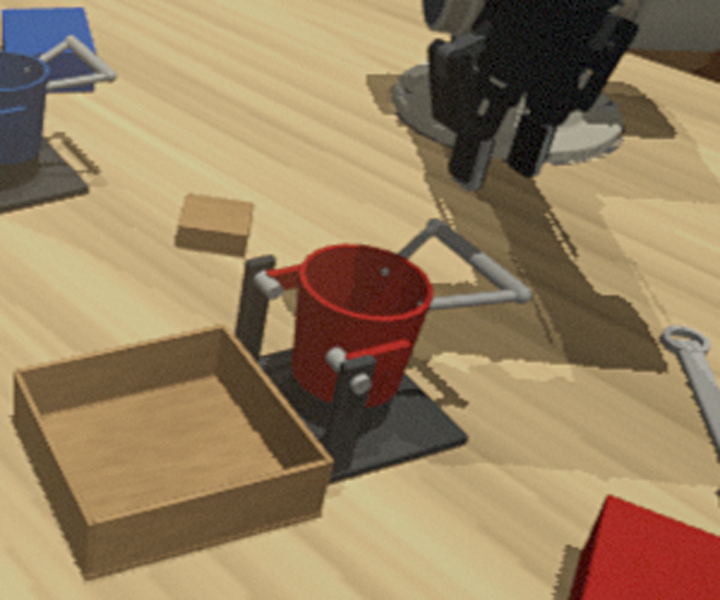

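The wrist view shows the bar from (315,192) to (315,328), centred between the fingers, and the scene view shows it clear below them. I'll check this against the prediction.

Run:
```python
from h import *
s=read_state();c=camera("wrist");M=R.from_quat(s["tool_rot"]).as_matrix();H=np.array(c["hand_eye"])
f=240/np.tan(np.radians(c["fovy"])/2)
for u,v in((315,192),(315,328)):
    x=np.array([u-c["cx"],v-c["cy"]]);r=np.hypot(*x);th=r/f
    d=M@H[:3,:3]@np.r_[x/r*np.sin(th),np.cos(th)];p=M@H[:3,3]+s["ee_pos"]
    print(p+d*(.11-p[2])/d[2])
to([.4194,.2253,.091])
```

```text
[0.40815006 0.1838788  0.11      ]
[0.43152718 0.26859487 0.11      ]
shift [-0.005   0.0015  0.081 ] yaw 0.02 tcp [0.4195 0.2201 0.172 ] F [0.4 0.3 1.3] gap 0.4494204429152951 q [ 0.82  0.13 -0.2   0.   -1.24 -1.09] t 2.75
```

```bash
python3 -m handwheel '[[0.45,[-0.0055,0.001,0.02],[0,0,0]],[0.45,[0,0,0.02],[0,0,0]],[0.45,[0,0,0.02],[0,0,0]],[0.45,[0,0,0.019],[0,0,0]],[0.45,[0,0,0],[0,0,0]],[0.45,[0,0,0],[0,0,0]],[0,[0,0,0],[0,0,0]],[0,[0,0,0],[0,0,0]],[0,[0,0,0],[0,0,0]],[0,[0,0,0],[0,0,0]],[0,[0,0,0],[0,0,0]]]'
python3 - <<'E'
from h import *
to([.4198,.2258,.091])
import numpy as np
d=np.array([np.cos(np.radians(-15.5)),np.sin(np.radians(-15.5))])
a=np.arctan2(.02,-.13);p=[]
for th in np.linspace(0,2.36,25):
    p.append([-.13*np.cos(th)+.02*np.sin(th),.13*np.sin(th)+.02*np.cos(th)])
p=np.array(p);print(np.round(np.c_[-np.diff(p[:,0]),-np.diff(p[:,1])],4).tolist())
E
```

```text
time_s: 3.67
ee_pos: [0.4196, 0.2269, 0.0942]
tool_rot: [-0.605, 0.796, 0.001, 0.001]
force: [-7.1, 1.7, 7.0]
finger_gap: 0.115
gripper_force: 58.5
shift [ 0.001  -0.0005  0.0032] yaw 0.01 tcp [0.4196 0.2269 0.0942] F [-7.1  1.7  7. ] gap 0.1151186969229942 q [ 0.82  0.2  -0.33 -0.   -1.04 -1.09] t 3.6667
[[-0.0026, -0.0127], [-0.0038, -0.0124], [-0.005, -0.0119], [-0.0062, -0.0114], [-0.0072, -0.0107], [-0.0083, -0.0099], [-0.0092, -0.0091], [-0.01, -0.0081], [-0.0108, -0.0071], [-0.0114, -0.006], [-0.012, -0.0049], [-0.0124, -0.0037], [-0.0127, -0.0024], [-0.0129, -0.0012], [-0.0129, 0.0001], [-0.0129, 0.0014], [-0.0127, 0.0026], [-0.0123, 0.0039], [-0.0119, 0.005], [-0.0113, 0.0062], [-0.0107, 0.0073], [-0.0099, 0.0083], [-0.0091, 0.0092], [-0.0081, 0.0101]]
```

Gripped at gap 0.115, about the 12 mm bar. I'll tip to about 1.18 rad and then check.

```bash
python3 -m handwheel '[[0,[0,-0.0026,-0.0127],[0,0,0]],[0,[0,-0.0038,-0.0124],[0,0,0]],[0,[0,-0.005,-0.0119],[0,0,0]],[0,[0,-0.0062,-0.0114],[0,0,0]]]'
python3 -m handwheel '[[0,[0,-0.0072,-0.0107],[0,0,0]],[0,[0,-0.0083,-0.0099],[0,0,0]],[0,[0,-0.0092,-0.0091],[0,0,0]],[0,[0,-0.01,-0.0081],[0,0,0]],[0,[0,-0.0108,-0.0071],[0,0,0]],[0,[0,-0.0114,-0.006],[0,0,0]],[0,[0,-0.012,-0.0049],[0,0,0]],[0,[0,-0.0124,-0.0037],[0,0,0]],[0,[0,0,0],[0,0,0]]]'
cat >> h.py <<'E'
def arc(th0,th1,n,off=.001):
    "tool y,z steps along the arc; also where the grip stands on it"
    s=read_state();d=np.array([np.cos(np.radians(-15.5)),np.sin(np.radians(-15.5))])
    x=(s["ee_pos"][:2]-np.array([.5449,.1911]))@d;z=s["ee_pos"][2]+.019-off-.09
    print("r",np.hypot(x,z),"theta",np.pi-np.arctan2(z,x)-np.arctan2(.02,.13),"F",s["force"].round(1),"gap",s["finger_gap"],"t",s["time_s"])
    t=np.linspace(th0,th1,n+1);p=np.c_[-.13*np.cos(t)+.02*np.sin(t),.13*np.sin(t)+.02*np.cos(t)]
    print(np.round(-np.diff(p,axis=0),4).tolist())
E
python3 -c "
from h import *
arc(1.18,2.36,20)"
```

```text
time_s: 4.0
ee_pos: [0.4344, 0.2225, 0.1408]
tool_rot: [-0.605, 0.796, 0.003, -0.001]
force: [-7.5, 6.6, -1.6]
finger_gap: 0.111
gripper_force: 58.7
time_s: 4.75
ee_pos: [0.5165, 0.1993, 0.2059]
tool_rot: [-0.606, 0.796, -0.001, 0.003]
force: [-8.7, -1.8, 19.9]
finger_gap: 0.115
gripper_force: 63.4
r 0.13712762500762302 theta 1.2011772715962385 F [-8.7 -1.8 19.9] gap 0.11548740202703617 t 4.75
[[-0.0076, -0.0016], [-0.0077, -0.0012], [-0.0077, -0.0007], [-0.0078, -0.0002], [-0.0078, 0.0002], [-0.0077, 0.0007], [-0.0077, 0.0011], [-0.0076, 0.0016], [-0.0075, 0.002], [-0.0074, 0.0025], [-0.0072, 0.0029], [-0.007, 0.0033], [-0.0068, 0.0037], [-0.0066, 0.0041], [-0.0063, 0.0045], [-0.0061, 0.0049], [-0.0058, 0.0052], [-0.0054, 0.0055], [-0.0051, 0.0058], [-0.0047, 0.0061]]
```

```bash
python3 -m handwheel '[[0,[0,-0.0076,-0.0016],[0,0,0]],[0,[0,-0.0077,-0.0012],[0,0,0]],[0,[0,-0.0077,-0.0007],[0,0,0]],[0,[0,-0.0078,-0.0002],[0,0,0]],[0,[0,-0.0078,0.0002],[0,0,0]],[0,[0,-0.0077,0.0007],[0,0,0]],[0,[0,-0.0077,0.0011],[0,0,0]],[0,[0,-0.0076,0.0016],[0,0,0]],[0,[0,0,0],[0,0,0]]]'
python3 -c "
from h import *
arc(1.65,2.34,12)"
```

```text
time_s: 5.5
ee_pos: [0.5755, 0.1824, 0.2026]
tool_rot: [-0.605, 0.796, -0.001, 0.001]
force: [-0.4, -1.3, 4.6]
finger_gap: 0.108
gripper_force: 65.9
r 0.13439168638556484 theta 1.6569596188540543 F [-0.4 -1.3  4.6] gap 0.10827031134606109 t 5.5
[[-0.0073, 0.0019], [-0.0072, 0.0024], [-0.007, 0.0028], [-0.0069, 0.0032], [-0.0067, 0.0036], [-0.0065, 0.0039], [-0.0062, 0.0043], [-0.006, 0.0047], [-0.0057, 0.005], [-0.0054, 0.0053], [-0.0051, 0.0056], [-0.0047, 0.0059]]
```

```bash
python3 -m handwheel '[[0,[0,-0.0073,0.0019],[0,0,0]],[0,[0,-0.0072,0.0024],[0,0,0]],[0,[0,-0.007,0.0028],[0,0,0]],[0,[0,-0.0069,0.0032],[0,0,0]],[0,[0,-0.0067,0.0036],[0,0,0]],[0,[0,-0.0065,0.0039],[0,0,0]],[0,[0,-0.0062,0.0043],[0,0,0]],[0,[0,-0.006,0.0047],[0,0,0]],[0,[0,-0.0057,0.005],[0,0,0]],[0,[0,-0.0054,0.0053],[0,0,0]],[0,[0,-0.0051,0.0056],[0,0,0]],[0,[0,-0.0047,0.0059],[0,0,0]]]'
python3 -m handwheel '[[0,[0,0,0],[0,0,0]],[0,[0,0,0],[0,0,0]],[0,[0,0,0],[0,0,0]],[0,[0,0,0],[0,0,0]],[0,[0,0,0],[0,0,0]],[0,[0,0,0],[0,0,0]]]'
python3 - <<'E'
from h import *
arc(2.34,1.2,12);arc(1.2,0,12)
a=cv2.resize(camera("top")["img"][200:430,100:300],None,fx=2,fy=2,interpolation=cv2.INTER_CUBIC)
b=cv2.resize(camera("scene")["img"][230:430,330:510],None,fx=2.2,fy=2.3,interpolation=cv2.INTER_CUBIC)
cv2.imwrite("pics/t2.png",np.hstack([a,b[:460,:396]]))
E
```

```text
time_s: 6.5
ee_pos: [0.6464, 0.1621, 0.1514]
tool_rot: [-0.605, 0.796, -0.0, -0.001]
force: [-4.5, -4.2, 2.6]
finger_gap: 0.114
gripper_force: 68.3
time_s: 7.0
ee_pos: [0.6466, 0.1621, 0.1511]
tool_rot: [-0.605, 0.796, -0.001, -0.001]
force: [-0.3, -5.3, -0.7]
finger_gap: 0.114
gripper_force: 67.9
r 0.1320706354876468 theta 2.3466366179667664 F [-0.3 -5.3 -0.7] gap 0.11372926235719531 t 7.0
[[0.008, -0.0096], [0.0089, -0.0088], [0.0097, -0.0079], [0.0104, -0.0069], [0.011, -0.0059], [0.0115, -0.0049], [0.0119, -0.0037], [0.0122, -0.0026], [0.0124, -0.0014], [0.0125, -0.0002], [0.0125, 0.0009], [0.0123, 0.0021]]
r 0.1320706354876468 theta 2.3466366179667664 F [-0.3 -5.3 -0.7] gap 0.11372926235719531 t 7.0
[[0.0127, 0.0035], [0.0123, 0.0047], [0.0117, 0.0059], [0.0111, 0.0071], [0.0103, 0.0081], [0.0095, 0.0091], [0.0085, 0.01], [0.0075, 0.0108], [0.0063, 0.0115], [0.0052, 0.0121], [0.0039, 0.0125], [0.0026, 0.0129]]
```

View pics/t2.png

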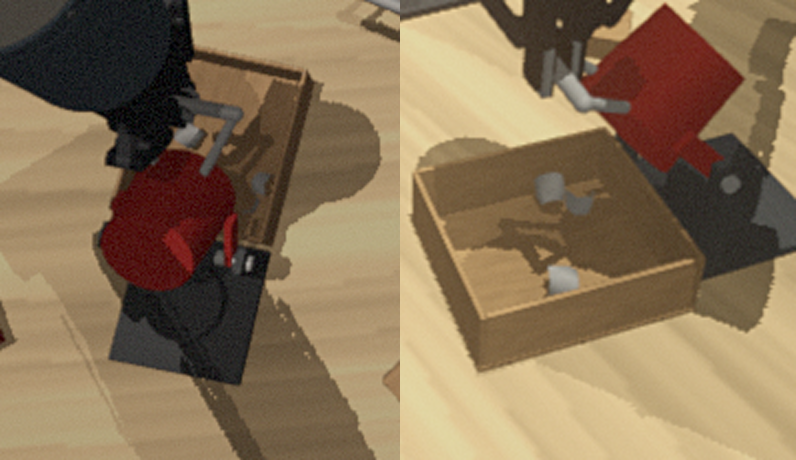

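The pot is tipped fully, and the scene half shows three nuts in the carton at (549,188), (578,201) and (562,280). Now I'll bring it back upright.

```bash
python3 -m handwheel '[[0,[0,0.008,-0.0096],[0,0,0]],[0,[0,0.0089,-0.0088],[0,0,0]],[0,[0,0.0097,-0.0079],[0,0,0]],[0,[0,0.0104,-0.0069],[0,0,0]],[0,[0,0.011,-0.0059],[0,0,0]],[0,[0,0.0115,-0.0049],[0,0,0]],[0,[0,0.0119,-0.0037],[0,0,0]],[0,[0,0.0122,-0.0026],[0,0,0]],[0,[0,0.0124,-0.0014],[0,0,0]],[0,[0,0.0125,-0.0002],[0,0,0]],[0,[0,0.0125,0.0009],[0,0,0]],[0,[0,0.0123,0.0021],[0,0,0]]]'
python3 -m handwheel '[[0,[0,0.0127,0.0035],[0,0,0]],[0,[0,0.0123,0.0047],[0,0,0]],[0,[0,0.0117,0.0059],[0,0,0]],[0,[0,0.0111,0.0071],[0,0,0]],[0,[0,0.0103,0.0081],[0,0,0]],[0,[0,0.0095,0.0091],[0,0,0]],[0,[0,0.0085,0.01],[0,0,0]],[0,[0,0.0075,0.0108],[0,0,0]],[0,[0,0.0063,0.0115],[0,0,0]],[0,[0,0.0052,0.0121],[0,0,0]],[0,[0,0.0039,0.0125],[0,0,0]],[0,[0,0.0026,0.0129],[0,0,0]]]'
python3 -m handwheel '[[0,[0,0,0],[0,0,0]],[0,[0,0,0],[0,0,0]],[0,[0,0,0],[0,0,0]]]'
python3 -c "
from h import *
arc(0,.1,1,.0032)"
```

```text
time_s: 8.1
ee_pos: [0.5208, 0.1984, 0.2047]
tool_rot: [-0.606, 0.796, -0.003, 0.004]
force: [0.8, -4.4, 12.5]
finger_gap: 0.111
gripper_force: 66.0
time_s: 9.1
ee_pos: [0.4203, 0.2269, 0.0928]
tool_rot: [-0.606, 0.796, 0.0, 0.002]
force: [-1.1, -1.6, 5.2]
finger_gap: 0.114
gripper_force: 76.6
time_s: 9.35
ee_pos: [0.4203, 0.2268, 0.0929]
tool_rot: [-0.605, 0.796, 0.001, 0.001]
force: [-0.8, 1.7, -0.0]
finger_gap: 0.115
gripper_force: 76.0
r 0.13094446131470758 theta -0.009493528823497105 F [-0.8  1.7 -0. ] gap 0.11535511418228171 t 9.35
[[-0.0026, -0.0129]]
```

```bash
python3 -m handwheel '[[0.45,[0,0,0],[0,0,0]],[0.45,[0,0,0],[0,0,0]],[0.45,[0,0,0],[0,0,0]],[0.45,[0,0,0],[0,0,0]],[0.45,[0,0,-0.01],[0,0,0]],[0.45,[0,0,-0.02],[0,0,0]],[0.45,[0,0,-0.03],[0,0,0]],[0.45,[0,0,-0.03],[0,0,0]],[0.45,[0,0,-0.03],[0,0,0]],[0.45,[0,0,0],[0,0,0]],[0.45,[0,0,0],[0,0,0]]]'
python3 - <<'E'
from h import *
a=cv2.resize(camera("top")["img"][200:430,100:300],None,fx=2,fy=2,interpolation=cv2.INTER_CUBIC)
b=cv2.resize(camera("scene")["img"][230:430,330:570],None,fx=1.65,fy=2.3,interpolation=cv2.INTER_CUBIC)
cv2.imwrite("pics/t3.png",np.hstack([a,b[:460,:396]]))
E
```

```text
time_s: 10.27
ee_pos: [0.4208, 0.2264, 0.2142]
tool_rot: [-0.605, 0.796, 0.0, 0.002]
force: [-1.0, -0.2, -0.8]
finger_gap: 0.45
gripper_force: 0.0
```

View pics/t3.png

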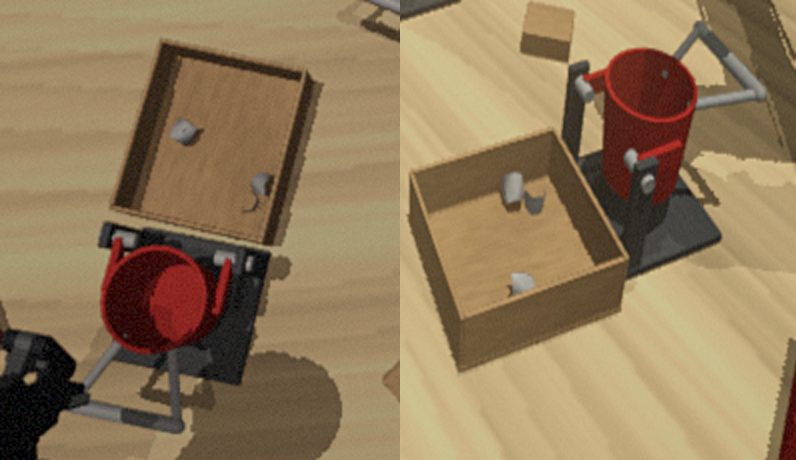

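The pot is upright and empty-looking, and the gripper is clear. In the top half I'm sure of only two nuts, (184,131) and (261,185). The third could be a shadow, so I'll enlarge and brighten before handing in.

Run:
```python
from h import *
t=np.mean([camera("top")["img"] for _ in range(4)],0);s=np.mean([camera("scene")["img"] for _ in range(4)],0)
g=lambda a:np.clip(255*(a/255)**.55,0,255).astype(np.uint8)
f=lambda a:cv2.resize(g(a),(400,300),interpolation=cv2.INTER_CUBIC)
cv2.imwrite("pics/t4.png",np.vstack([np.hstack([f(t[215:320,150:290 - 0]),f(t[310:385,140:240])]),np.hstack([f(s[290:380,340:460]),f(s[245:320,430:530])])]))
```

```text
(no output)
```

View pics/t4.png

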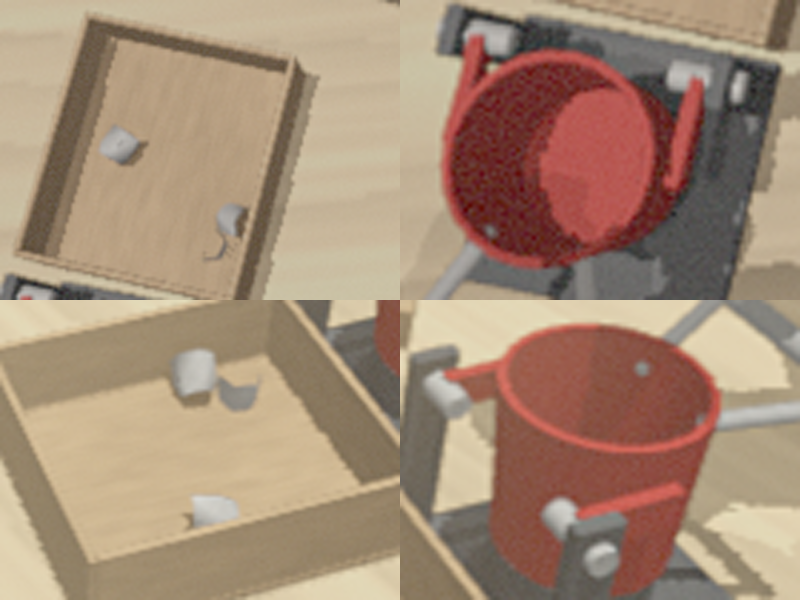

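Two nuts are clear in the carton, at (120,145) and (232,220) in the top-left tile, with a grey crescent at (215,250) that may be the third. Part of the pot floor is hidden from the top camera, so I'll look straight down from the wrist camera.

Run:
```python
from h import *
s=read_state();H=np.array(camera("wrist")["hand_eye"]);M=R.from_quat(s["tool_rot"]).as_matrix()
print(H.round(3),s["ee_pos"],s["ee_pos"]+M@H[:3,3],M@H[:3,2])
# TCP for camera over (0.56,0.186)
P=np.array([.55,.189,.30])-M@H[:3,3]*[1,1,0];to(P)
```

```text
[[ 0.    -0.952 -0.307  0.078]
 [ 1.    -0.     0.001  0.   ]
 [-0.001 -0.307  0.952 -0.142]
 [ 0.     0.     0.     1.   ]] [0.4199232  0.22570918 0.21205275] [0.39875664 0.15024917 0.35451538] [ 0.08081761  0.29569912 -0.95185637]
shift [-0.0776 -0.1354 -0.0879] yaw 0.03 tcp [0.4199 0.2257 0.2121] F [-1.1  0.   0.2] gap 0.45015414789611646 q [ 0.82  0.12 -0.11  0.   -1.34 -1.09] t 10.8167
```

```bash
python3 -m handwheel '[[0.45,[0,0,-0.03],[0,0,0]],[0.45,[0,0,-0.03],[0,0,0]],[0.45,[0,0,-0.03],[0,0,0]],[0.45,[-0.0156,-0.027,0],[0,0,0]],[0.45,[-0.0156,-0.027,0],[0,0,0]],[0.45,[-0.0156,-0.027,0],[0,0,0]],[0.45,[-0.0156,-0.027,0],[0,0,0]],[0.45,[-0.0156,-0.027,0],[0,0,0]],[0.45,[0,0,0],[0,0,0]],[0.45,[0,0,0],[0,0,0]]]'
python3 - <<'E'
from h import *
s=read_state();c=camera("wrist");M=R.from_quat(s["tool_rot"]).as_matrix();H=np.array(c["hand_eye"])
f=240/np.tan(np.radians(c["fovy"])/2);o=s["ee_pos"]+M@H[:3,3];C=M@H[:3,:3]
def wp(P):
    q=C.T@(np.array(P)-o);r=np.hypot(q[0],q[1]);k=f*np.arctan2(r,q[2])/r;return int(c["cx"]+k*q[0]),int(c["cy"]+k*q[1])
p=wp([.504,.2018,.06]);k=wp([.641,.164,.03]);print(o,p,k)
g=np.mean([camera("wrist")["img"] for _ in range(4)],0);g=np.clip(255*(g/255)**.55,0,255).astype(np.uint8);g=cv2.copyMakeBorder(g,100,100,100,100,0)
f2=lambda p,w:cv2.resize(g[p[1]+100-w:p[1]+100+w,p[0]+100-w:p[0]+100+w],(400,400),interpolation=cv2.INTER_CUBIC)
cv2.imwrite("pics/w5.png",np.hstack([f2(p,55),f2(k,75)]))
E
```

```text
time_s: 11.65
ee_pos: [0.572, 0.2652, 0.2996]
tool_rot: [-0.605, 0.796, 0.0, -0.002]
force: [0.4, 0.1, -0.4]
finger_gap: 0.452
gripper_force: 0.0
[0.55117183 0.19001648 0.44224851] (360, 118) (228, 120)
```

View pics/w5.png

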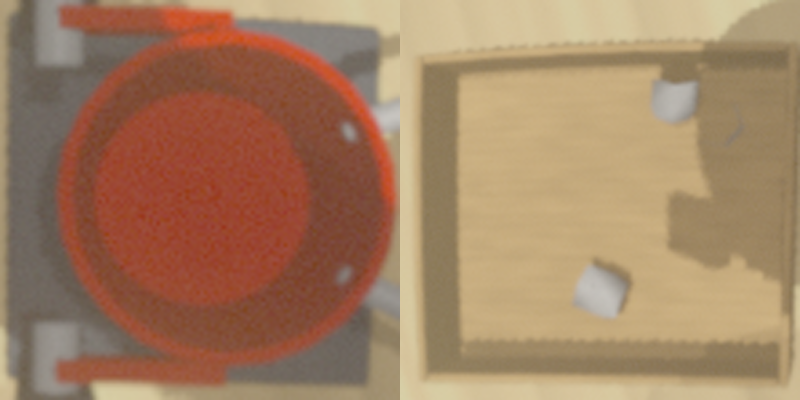

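The pot is empty (left tile). The carton shows two clear nuts, at (675,98) and (601,290), and only a thin grey sliver at (735,132) where the crescent was. I'll triangulate that sliver and search numerically for anything grey that is new elsewhere.

Run:
```python
from h import *
import pickle
t=pickle.load(open("top.pkl","rb"));s=pickle.load(open("scene.pkl","rb"))
print("camera fixed",t["position"],camera("top")["position"])
def tri(o,d):
    A=0;b=0
    for p,v in zip(o,d):
        v=v/np.linalg.norm(v);P=np.eye(3)-np.outer(v,v);A=A+P;b=b+P@p
    x=np.linalg.solve(A,b);return x.round(4),[round(float(np.linalg.norm(np.cross(x-p,v/np.linalg.norm(v)))),4) for p,v in zip(o,d)]
st=read_state();w=camera("wrist");M=R.from_quat(st["tool_rot"]).as_matrix();H=np.array(w["hand_eye"]);f=240/np.tan(np.radians(w["fovy"])/2)
def wr(u,v):
    x=np.array([u-w["cx"],v-w["cy"]]);r=np.hypot(*x);return M@H[:3,:3]@np.r_[x/r*np.sin(r/f),np.cos(r/f)]
o=[np.array(t["position"]),np.array(s["position"]),st["ee_pos"]+M@H[:3,3]]
T=lambda x,y:ray(t,150+x*.35,215+y*.35);S=lambda x,y:ray(s,340+x*.3,290+(y-300)*.3);W=lambda x,y:wr(153+(x-400)*.375,45+y*.375)
for n,a,b,c in(("sliver",(215,250),(240,392),(735,132)),("nutA",(232,220),(193,372),(675,98)),("nutB",(120,145),(215,510),(601,290))):
    print(n,tri(o,[T(*a),S(*b),W(*c)]))
p=[atz(t,150+215*.35,215+250*.35,z).round(3) for z in(.004,.02,.05)];print(p)
# new grey things: compare top and scene pictures with the first ones
for n,c0 in(("top",t),("scene",s)):
    a=c0["img"].astype(float);b=np.mean([camera(n)["img"] for _ in range(4)],0)
    sat=lambda m:cv2.GaussianBlur((m.max(2)-m.min(2))/(m.max(2)+1),(3,3),0)
    m=((sat(a)-sat(b)>.15)&(sat(b)<.25)&(b.max(2)>40)).astype(np.uint8)
    k,_,q,ce=cv2.connectedComponentsWithStats(m)
    print(n,[(ce[i].round().astype(int).tolist(),int(q[i,4])) for i in range(1,k) if q[i,4]>12])
b=np.mean([camera("top")["img"] for _ in range(6)],0)[286:308,214:238]
print("\n".join(" ".join("%2d"%(30*(x.max()-x.min())/x.max()) for x in r) for r in b))
```

```text
camera fixed [ 0.47780584 -0.0228355   0.83402738] [ 0.47780584 -0.0228355   0.83402738]
sliver (array([0.5844, 0.1463, 0.0058]), [0.0026, 0.0032, 0.0056])
nutA (array([0.6026, 0.1292, 0.0178]), [0.0009, 0.0024, 0.0017])
nutB (array([0.6574, 0.2007, 0.0171]), [0.0007, 0.0002, 0.0008])
[array([0.586, 0.145, 0.004]), array([0.584, 0.141, 0.02 ]), array([0.58 , 0.135, 0.05 ])]
top [([30, 228], 175), ([191, 265], 112), ([74, 274], 51), ([230, 291], 67), ([63, 315], 53)]
scene [([557, 0], 17), ([570, 6], 79), ([556, 6], 16), ([588, 10], 57), ([626, 113], 3595), ([498, 99], 418), ([520, 121], 41), ([515, 164], 177), ([529, 253], 85), ([501, 248], 14), ([527, 271], 31), ([402, 313], 218), ([403, 353], 98)]
13 13 14 13 13 14 14 13 14 13 13 14 14 13 11  8  6  7  9 12 13 14 14 14
14 14 14 14 13 13 13 14 14 14 14 14 14  9  5  2  1  1  3  4  7 12 13 13
13 14 13 13 14 14 14 13 14 13 14 14 11  4  2  1  2  2  2  2  3 10 13 14
14 13 13 14 14 14 14 13 13 13 13 12  6  1  2  2  2  2  2  3  7 14 16 13
13 13 14 14 14 14 14 14 13 14 14 10  3  1  1  2  2  2  3  6 10 16 14 13
13 13 14 14 13 14 14 14 14 14 1
[... 492 characters left out ...]
4 15 15 14 15 15 15 13 11 14 15 14 14 14 13 12 13 15
14 15 15 14 15 14 14 15 15 14 15 16 16 14  7 10 14 15 16 15 15 13 14 14
16 15 15 15 14 14 14 15 15 16 13 14 15 13  6  9 14 15 15 15 15 14 14 16
16 14 15 15 14 15 15 15 15 14 15 15 14 11  3 10 14 15 15 15 14 15 14 15
14 15 15 14 14 15 14 15 14 16 15 15 13  7  5 12 15 15 14 14 14 14 15 15
14 15 14 15 14 15 15 14 15 15 14 14 10  4  8 14 15 15 15 15 14 15 15 16
15 15 14 15 14 15 14 14 14 15 13 11  6  4 13 14 14 14 14 15 15 16 15 16
14 14 15 15 14 15 13 11  8  7  9  8  7 10 14 16 14 15 14 14 15 15 13 14
14 15 14 15 14 15 14 11 11 11 13 12 13 15 14 14 15 14 14 15 15 15 15 16
15 15 15 14 15 14 15 14 15 15 14 14 15 15 15 14 15 14 14 14 15 15 14 14
```

The sliver sits on the carton floor at (0.585, 0.146, about 0.006). It is grey only on the side facing each camera, like the C-shaped outlines the upright nuts showed inside the pot. So it is the third nut, standing on end well inside the carton. No new grey object shows on the table, and the pot is empty and upright. Handing in.

```bash
python3 -c "
from bench import ctrl
print(ctrl.finish_job())"
```

```text
the job is handed in; nothing more can be done
None
```

I tipped the red pot to about 2.34 rad and stood it upright again, then let go and handed the job in at about 13 s. All three nuts look to be in the carton: two are plain to see, and I inferred the third from a partial outline on the carton floor. The blue pot was not touched, and no verdict came back.

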